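# Dial a brew recipe on the dot-wheel selector and enter it

### The arm

A 6-joint arm with a two-finger parallel gripper is mounted at the origin on the work surface; the furniture and walls round the work are solid. World frame = base frame: x ahead of the robot, y to its left, z up, the work surface at z = 0. Lengths are in m, angles in degrees, forces in N, time in s.
With the tool pointing down it reaches from about 0.375 to 0.9 m from the base axis. Payload 3.1 kg.
Tool frame: the origin (TCP) lies on the centre line of the jaws, within the pads' length; the fingertips stand 25 mm ahead of it and the grasp point (between the pads) lies 6 mm ahead of it; z points along the fingers, y is the line along which they close (so a half turn about z gives the same grasp; the last joint's range is limited). The gripper opens to 87 mm and grips with 3 to 60 N. Pads are 19 mm wide; open, the fingers measure 117 mm over their backs; the gripper's body (75 mm by 190 mm) begins 51 mm behind the grasp point.
Start: joints at [63.455, 30.224, 82.088, -0, 67.689, -10.227], TCP at [0.176, 0.6, 0.248] pointing down, gripper open.
Joint ranges: [-176.69, 176.69], [-43.24, 126.21], [12.49, 139.97], [-82, 262], [0, 151.66], [-163.58, 163.58]. Speed limits (degrees/s): [159.86, 159.86, 180, 180, 180, 180].

### API

Orientations are given as a 3x3 rotation matrix whose columns are the frame's x, y, z axes.
In Python, from rig import read_state, capture, camera_params, hand_in gives the robot as it stands.
- The arm moves only by the tool apply_moves, never from a script. Its argument "rows" is a list of rows, each an object of numbers: "x", "y", "z": the shift along the tool's x, y, z in mm; "rx", "ry", "rz": the turn, a rotation vector about the tool's x, y, z in units of 6 degrees (1.0 is 6 degrees); "claw": the closure in counts, from 0 (fully open) to 255 (shut). A call has 1 to 10 rows; each row is the pose to reach, as a shift and turn from the pose commanded when the call began, along the tool's axes at that moment; what a row does not reach only later rows make up. A row lasts 1/8 s, in which the tool goes at most 62.5 mm and 10.7 degrees, less where a joint would pass 70% of its speed; a pose out of reach is approached as far as the arm can. A call with a gripper value outside its range is refused whole. The fingers move at their own pace and stop on an object; the grip force is fixed at half the most. Time passes only in rows, so rows that repeat a pose let the fingers close. It gives the time, the measured TCP pose, the force, the opening and the grip force at its end, in the units of the state.
- read_state(): the state, without advancing time (a new reading comes with each control period).
- capture(name): name is "side" or "top"; returns (picture, depth): 420x560x3 uint8, red, green, blue; 420x560 float32, m along the optical axis (not along the pixel's ray), 0 where there is no reading.
- camera_params(name): a dict with "fx", "fy", "cx", "cy" (pixels), "xyz" and "orientation" of the camera in the world. Camera axes: x right, y up, looking along -z (the intrinsics and any distortion apply to the point x, -y, -z); pixel columns grow to the right and rows downward; lengths in m; the calibration is good to about 2 mm. A picture is of the moment at which its call begins. camera_params takes no time and is no camera call.
- hand_in(): hands the job in; it is judged then, once.
The state is a dict: "time_s": time; "joint_positions": joint angles; "qvel": joint speeds; "tau": joint torques, N m; "position": TCP position; "tcp_rot": TCP orientation; "force": force on the tool from outside, world axes, zero at the start; "moment": the same for the moment, N m; "opening": opening from 0.0 (shut) to 1.0 (fully open); "grasp_force": force on a finger pad.
Only numpy, scipy, OpenCV 4.12 (cv2) and the standard library are available. Lean on these libraries where they do the work, as an engineer would, in place of code of your own. Each camera call takes 0.05 s, during which the arm holds its last target. There are 200 camera calls.

### The job

Set the three dot wheels of the brew selector on the island to the recipe 4 - 2 - 5 (left, middle, right as you see it; the face straight up counts, each clicked fully into place), and only then press the green enter key all the way down for about half a second and let it come up again. Turn and press gently: the selector just stands on its feet and must stay where it is, and the things around it are to be left alone.

Things in the scene. Friction and masses are not known exactly. Their poses are not given: they have to be found in the camera images.
- selector: the brew selector: aluminium case on four rubber feet, loose on the counter (about 2.1 kg; slides if pushed sideways with some 10 N or more), 110 mm deep (x), 240 mm wide (y), flat deck at 68 mm. Origin: centre of its underside; x points away from the robot, y to the left, z up. Three ribbed white wheels rise through the deck in a row along y, 56 mm apart; at the right end is the green enter key
- left_axle (a point): centre of the left wheel on its level axle, 50 mm above the counter, case y = 85 mm, axes as the case's. White drum, radius 27 mm, 30 mm wide; black dots count its six faces. Six grey ribs, 7 mm thick, 30 mm wide, reach radially to 44 mm from the axle, midway between faces
- middle_axle (a point): centre of the middle wheel, alike, case y = 29 mm. With a face straight up, two ribs stand 30 degrees either side of it (tips 22 mm before and behind the axle in x, 38 mm above it; 44 mm as one goes over the top); the other ribs are below the deck's level
- right_axle (a point): centre of the right wheel, alike, case y = -27 mm. Between neighbouring wheels 26 mm are free above the deck, which is 18 mm above the axle
- wheel_left (a joint): left dot wheel's angle, rad, about the case's y axis; grows as its top moves along the case's +x (away). 0 = one-dot face straight up; each 1.0472 (60 degrees) brings up the next: 1.0472 two dots, 2.0944 three, 3.1416 four, 4.1888 five, 5.2360 six. End stops 0.35 rad beyond one and six dots, so it does not go from six on to one
- wheel_middle (a joint): middle dot wheel's angle, same meaning and stops as the left. All wheels click: a detent of about 0.11 N m pulls each to the nearest face. Pushing a rib level near its tip takes about 3 to 4 N; once the rib has gone over the top (half a step) the wheel snaps on to the next face by itself
- wheel_right (a joint): right dot wheel's angle, same meaning, stops and clicks as the others; it may already show its number at the start
- key_place (a point): point on the deck (68 mm up, case y = -88 mm) under the middle of the enter key: a round green cap 31 mm across, 7 mm proud of a dark steel collar 37 mm across. The collar is adjustable, so the key's top stands anywhere from 8 to 15 mm above this point and has to be felt for
- key (a joint): enter key travel in m: 0 up, 0.006 fully down (hard stop), grows downward; spring 2 N at the start of the travel, 5 N just before the stop; springs back by itself
- espresso_b: small white cup standing near the left side, 62x80x56 mm, loose; origin at its underside. Bystander
- honey_jar: honey jar with a metal lid on the right, 66x72x102 mm, loose; origin at its underside. Bystander
- spice_1: spice jar with a white cap, 47x47x98 mm, loose; origin at its underside. Bystander

How it is judged:
By the outcome, as a careful person would: the job done as asked, in the order asked, and still so for the second after the job is handed in, with the robot touching nothing.
It also fails if it takes over 67 s, if anything falls off the work surface, if the arm or the gripper's body presses on something with over 40 N, if the wrist force passes 120 N, or if a joint passes its speed limit or range.

## Working session

There is one attempt and no reset: what is moved stays moved. The work goes in short steps, Python scripts to look and compute and a tool call to move; the robot and the scene stay as the last step left them, time stands still between calls to the robot, and variables do not carry over. Pictures are saved under pics/ and viewed, at most 10 in all, crops included, and the job is handed in when it is done.

Besides the shell and the picture viewer there is one more tool, called after "Request:" as name(argument=value, ...) on one line, values as JSON. apply_moves: Moves the arm, as the interface text tells. Its arguments: {"type":"object","properties":{"rows":{"type":"array"}},"required":["rows"]}

```bash
mkdir -p pics; ls; cat > h.py <<'E'
import numpy as np,cv2
from rig import *
def snap(n,f):
    im,d=capture(n); cv2.imwrite('pics/'+f+'.png',im[:,:,::-1]); np.savez('pics/'+f+'.npz',im=im,d=d); return im,d
def pts(n,d):
    p=camera_params(n); v,u=np.mgrid[:d.shape[0],:d.shape[1]]
    c=np.stack([(u-p['cx'])/p['fx']*d,-(v-p['cy'])/p['fy']*d,-d],-1)
    return c@np.array(p['orientation']).T+np.array(p['xyz'])
E
python3 - <<'E'
from h import *
for n in('side','top'):
    print(camera_params(n)); im,d=snap(n,n+'0'); print((d>0).mean())
s=read_state(); print(s)
E
```

```text
pics
{'fx': 517.9758431270659, 'fy': 517.9758431270659, 'cx': 276.189439032011, 'cy': 219.52219874438194, 'xyz': array([0.04277311, 1.5176428 , 0.67822263]), 'orientation': array([[-0.97450169,  0.09092336, -0.20513265],
       [-0.22419271, -0.35719585,  0.90672419],
       [ 0.00916988,  0.9295935 ,  0.36847231]])}
0.8913137755102041
{'fx': 419.6880067965254, 'fy': 419.6880067965254, 'cx': 281.16036901375804, 'cy': 207.7818765281074, 'xyz': array([0.19851978, 0.01594686, 1.26491827]), 'orientation': array([[-0.00291029,  0.98543581, -0.17002295],
       [-0.99995147, -0.00126746,  0.00977015],
       [ 0.00941236,  0.17004313,  0.98539167]])}
0.9960034013605442
{'time_s': 0.1, 'joint_positions': array([ 6.34541314e+01,  3.02744704e+01,  8.21493014e+01,  4.94485700e-04,
        6.76890139e+01, -1.02257300e+01]), 'qvel': array([ 0.1236426 , -0.13317655, -0.19682335,  0.10413196,  0.09351026,
       -0.05632995]), 'tau': array([-7.86971868e-04, -4.40989172e+01, -1.77149606e+01,  6.34776265e-02,
        5.34224231e-02, -3.79125015e-05]), 'position': array([0.1753031 , 0.59927474, 0.2466591 ]), 'tcp_rot': array([[-9.59705501e-01,  2.81006343e-01, -8.86884813e-04],
       [ 2.81007515e-01,  9.59703959e-01, -1.75738985e-03],
       [ 3.57309172e-04, -1.93579800e-03, -9.99998063e-01]]), 'force': array([-0.42862973, -0.54650284,  0.27369136]), 'moment': array([ 0.039746  , -0.03829758, -0.05725958]), 'grasp_force': 0.0, 'opening': 1.0049084451150734}
```

View pics/side0.png

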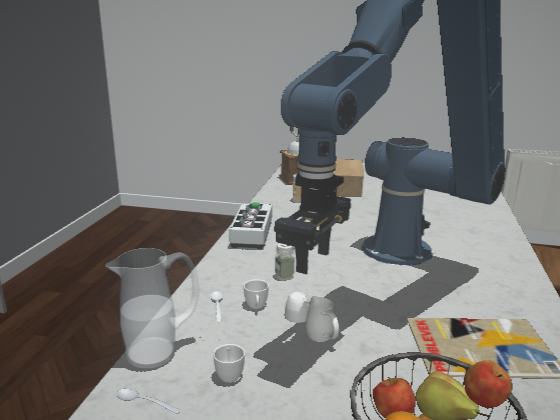

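View pics/top0.png

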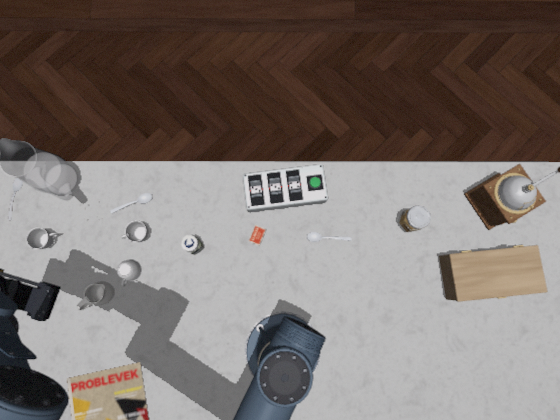

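The top view shows the selector around (286,188), slightly yawed, with the green key at (316,183). The jar, cups and spice jar are well clear of it. Next I'll zoom in and measure.

```bash
cat > m.py <<'E'
from h import *
def locate(im,d,save=None):
    P=pts('top',d); z=P[...,2]
    x,y=P[...,0],P[...,1]
    hsv=cv2.cvtColor(im,cv2.COLOR_RGB2HSV)
    reg=np.zeros(z.shape,bool); reg[155:220,235:340]=1
    m=reg&(z>0.05)&(z<0.16)
    deck=reg&(abs(z-0.068)<.006)
    g=reg&(hsv[...,0]>40)&(hsv[...,0]<85)&(hsv[...,1]>120)&(hsv[...,2]>60)
    r=cv2.minAreaRect(P[m][:,:2].astype(np.float32)*1000)
    print('rect',r,'deckz',np.median(z[deck]),'green',np.median(P[g],0),g.sum())
    return P,m
if __name__=='__main__':
    f=np.load('pics/top0.npz'); P,m=locate(f['im'],f['d'])
    c=f['im'][160:218,238:336,::-1]; cv2.imwrite('pics/c0.png',cv2.resize(c,None,fx=8,fy=8,interpolation=cv2.INTER_CUBIC))
    print(P[m][:,2].max())
E
python3 m.py
```

```text
rect ((470.2467041015625, -7.526786804199219), (111.60115814208984, 240.08551025390625), 7.180113315582275) deckz 0.06893434215549299 green [ 0.47924464 -0.0941418   0.07784   ] 82
0.09711181160527627
```

View pics/c0.png

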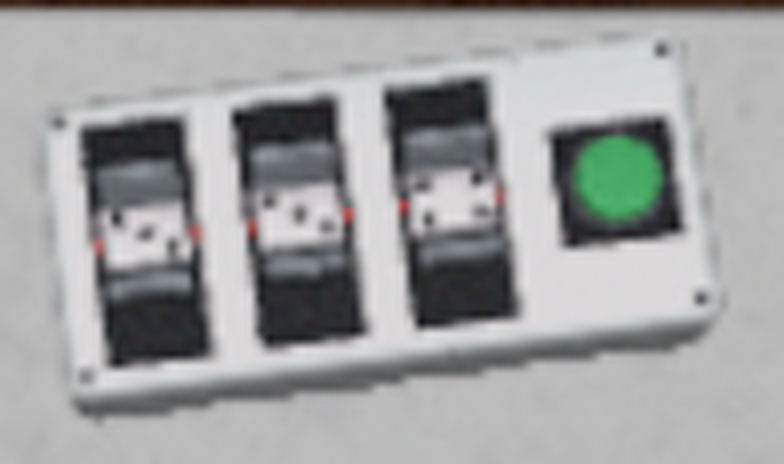

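Left and middle show three dots and right shows four, so left needs +1, middle -1 and right +1. The case pose checks out: the measured rectangle is 111.6 x 240 mm, deck height is 69 mm, and the key lands within 2 mm of where it should be. The yaw is 7.2°.

```bash
cat > go.py <<'E'
import sys
from h import *
from scipy.spatial.transform import Rotation as R
a=np.radians(7.2); C=np.array([.4702,-.0075,0]); Rc=np.array([[np.cos(a),-np.sin(a),0],[np.sin(a),np.cos(a),0],[0,0,1]])
D=Rc@np.diag([-1,1,-1.])
s=read_state(); T=np.array(s['tcp_rot']); p=np.array(s['position'])
c=(Rc.T@(p-C))*1000; print('t',s['time_s'],'case pos TCP',c.round(1),'F',np.round(Rc.T@s['force'],2),'q',np.round(s['joint_positions']))
print('rot',(R.from_matrix(T.T@D).as_rotvec(degrees=True)/6).round(2))
for i in range(1,len(sys.argv),3):
    t=np.array(list(map(float,sys.argv[i:i+3])))/1000
    print('shift',((T.T@(C+Rc@t-p))*1000).round(1))
E
python3 go.py -42 85 180
```

```text
t 0.1 case pos TCP [-216.5  639.   246.7] F [-0.49 -0.49  0.27] q [ 63.  30.  82.   0.  68. -10.]
rot [-0.02 -0.01 -3.92]
shift [-381.1 -438.2   67.4]
```

Request:
apply_moves(rows=[{"x": -20,"y": -23,"z": 0,"claw": 255},{"x": -55,"y": -63,"z": 0,"rz": -0.4,"claw": 255},{"x": -92,"y": -106,"z": 0,"rz": -1,"claw": 255},{"x": -134,"y": -154,"z": 0,"rz": -1.6,"claw": 255},{"x": -176,"y": -202,"z": 0,"rz": -2.2,"claw": 255},{"x": -218,"y": -250,"z": 0,"rz": -2.8,"claw": 255},{"x": -260,"y": -298,"z": 0,"rz": -3.4,"claw": 255},{"x": -302,"y": -346,"z": 10,"rz": -3.92,"claw": 255},{"x": -344,"y": -394,"z": 30,"rz": -3.92,"claw": 255},{"x": -381,"y": -438,"z": 50,"rz": -3.92,"claw": 255}])

```text
validation failed for argument at $.ro...
```

Request:
apply_moves(rows=[{"x": 0,"claw": 255},{"x": 0,"claw": 255},{"x": 0,"claw": 255},{"x": 0,"claw": 255}])

```text
validation failed for argument at $.ro...
```

```bash
python3 go.py -42 85 150 -42 85 107; python3 -c "
from h import *
im,d=snap('side','s1'); c=im[185:260,215:315,::-1]; cv2.imwrite('pics/s1c.png',cv2.resize(c,None,fx=7,fy=7,interpolation=cv2.INTER_CUBIC))"
```

```text
t 0.1 case pos TCP [-216.5  639.   246.7] F [-0.49 -0.49  0.27] q [ 63.  30.  82.   0.  68. -10.]
rot [-0.02 -0.01 -3.92]
shift [-381.1 -438.1   97.4]
shift [-381.1 -438.   140.4]
```

View pics/s1c.png

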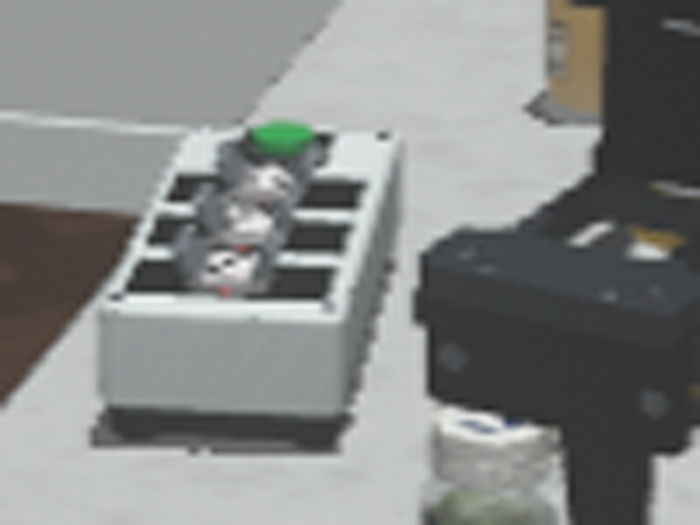

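The picture shows the selector standing free, with the arm unmoved. The move calls were refused, probably because every key is required, so I'll send full rows.

Request:
apply_moves(rows=[{"x": -20,"y": -23,"z": 0,"rx": 0,"ry": 0,"rz": 0,"claw": 255},{"x": -55,"y": -63,"z": 0,"rx": 0,"ry": 0,"rz": -0.4,"claw": 255},{"x": -92,"y": -106,"z": 0,"rx": 0,"ry": 0,"rz": -1,"claw": 255},{"x": -134,"y": -154,"z": 0,"rx": 0,"ry": 0,"rz": -1.6,"claw": 255},{"x": -176,"y": -202,"z": 0,"rx": 0,"ry": 0,"rz": -2.2,"claw": 255},{"x": -218,"y": -250,"z": 0,"rx": 0,"ry": 0,"rz": -2.8,"claw": 255},{"x": -260,"y": -298,"z": 0,"rx": 0,"ry": 0,"rz": -3.4,"claw": 255},{"x": -302,"y": -346,"z": 10,"rx": 0,"ry": 0,"rz": -3.92,"claw": 255},{"x": -344,"y": -394,"z": 30,"rx": 0,"ry": 0,"rz": -3.92,"claw": 255},{"x": -381,"y": -438,"z": 50,"rx": 0,"ry": 0,"rz": -3.92,"claw": 255}])

```text
time_s: 1.4
position: [0.4155, 0.0789, 0.2006]
tcp_rot: [[-0.992, -0.125, 0.002], [-0.125, 0.992, 0.0], [-0.002, -0.0, -1.0]]
force: [1.7, -0.3, -0.4]
opening: 0.016
grasp_force: 0.0
```

Request:
apply_moves(rows=[{"x": 0,"y": 0,"z": 0,"rx": 0,"ry": 0,"rz": 0,"claw": 255},{"x": 0,"y": 0,"z": 0,"rx": 0,"ry": 0,"rz": 0,"claw": 255},{"x": 0,"y": 0,"z": 0,"rx": 0,"ry": 0,"rz": 0,"claw": 255},{"x": 0,"y": 0,"z": 0,"rx": 0,"ry": 0,"rz": 0,"claw": 255}])

```text
time_s: 1.9
position: [0.4139, 0.0822, 0.2011]
tcp_rot: [[-0.992, -0.128, 0.001], [-0.128, 0.992, 0.0], [-0.001, -0.0, -1.0]]
force: [-0.1, -0.0, -0.1]
opening: 0.004
grasp_force: 0.0
```

```bash
python3 go.py -42 85 150 -42 85 107; python3 -c "
from h import *
im,d=snap('side','s1'); c=im[165:260,210:315,::-1]; cv2.imwrite('pics/s1d.png',cv2.resize(c,None,fx=6,fy=6,interpolation=cv2.INTER_CUBIC))"
```

```text
t 1.9 case pos TCP [-44.6  96.  201.1] F [-0.15 -0.01 -0.07] q [  -4.   19.  113.    0.   48. -101.]
rot [-0.    0.01  0.03]
shift [ -2.5 -11.   51.1]
shift [ -2.5 -11.   94.1]
```

View pics/s1d.png

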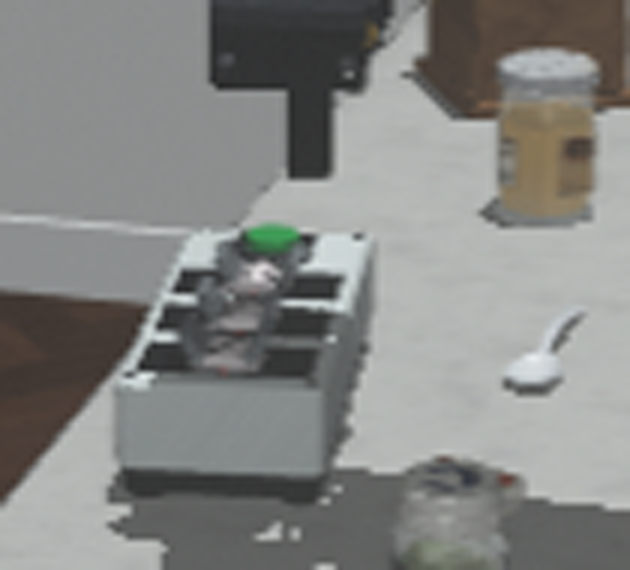

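The gripper is shut and hovering in front of the left wheel, clear of the case. Now I'll descend before the near rib.

Request:
apply_moves(rows=[{"x": -2,"y": -11,"z": 20,"rx": 0,"ry": 0,"rz": 0,"claw": 255},{"x": -2,"y": -11,"z": 50,"rx": 0,"ry": 0,"rz": 0,"claw": 255},{"x": -2,"y": -11,"z": 75,"rx": 0,"ry": 0,"rz": 0,"claw": 255},{"x": -2,"y": -11,"z": 90,"rx": 0,"ry": 0,"rz": 0,"claw": 255},{"x": -2,"y": -11,"z": 94,"rx": 0,"ry": 0,"rz": 0,"claw": 255},{"x": -2,"y": -11,"z": 94,"rx": 0,"ry": 0,"rz": 0,"claw": 255},{"x": -2,"y": -11,"z": 94,"rx": 0,"ry": 0,"rz": 0,"claw": 255}])

```text
time_s: 2.82
position: [0.4182, 0.0704, 0.1073]
tcp_rot: [[-0.992, -0.126, 0.002], [-0.126, 0.992, -0.0], [-0.001, -0.0, -1.0]]
force: [0.0, 0.6, -0.7]
opening: 0.005
grasp_force: 0.0
```

```bash
python3 go.py 0 85 107
```

```text
t 2.825 case pos TCP [-41.8  83.8 107.3] F [ 0.08  0.59 -0.7 ] q [  -6.   31.  118.   -0.   32. -103.]
rot [-0.    0.01  0.01]
shift [-41.8   1.2   0.4]
```

Now I'll push slowly, 3 mm per row, in two calls.

Request:
apply_moves(rows=[{"x": -4,"y": 0,"z": 0,"rx": 0,"ry": 0,"rz": 0,"claw": 255},{"x": -7,"y": 0,"z": 0,"rx": 0,"ry": 0,"rz": 0,"claw": 255},{"x": -10,"y": 0,"z": 0,"rx": 0,"ry": 0,"rz": 0,"claw": 255},{"x": -12,"y": 0,"z": 0,"rx": 0,"ry": 0,"rz": 0,"claw": 255},{"x": -14,"y": 0,"z": 0,"rx": 0,"ry": 0,"rz": 0,"claw": 255},{"x": -16,"y": 0,"z": 0,"rx": 0,"ry": 0,"rz": 0,"claw": 255},{"x": -18,"y": 0,"z": 0,"rx": 0,"ry": 0,"rz": 0,"claw": 255}])

```text
time_s: 3.7
position: [0.4351, 0.0726, 0.1066]
tcp_rot: [[-0.992, -0.125, -0.001], [-0.125, 0.992, 0.0], [0.001, 0.0, -1.0]]
force: [-4.4, -0.2, 3.1]
opening: 0.005
grasp_force: 2.3
```

Request:
apply_moves(rows=[{"x": -2,"y": 0,"z": 0,"rx": 0,"ry": 0,"rz": 0,"claw": 255},{"x": -5,"y": 0,"z": 0,"rx": 0,"ry": 0,"rz": 0,"claw": 255},{"x": -8,"y": 0,"z": 0,"rx": 0,"ry": 0,"rz": 0,"claw": 255},{"x": -11,"y": 0,"z": 0,"rx": 0,"ry": 0,"rz": 0,"claw": 255},{"x": -14,"y": 0,"z": 0,"rx": 0,"ry": 0,"rz": 0,"claw": 255},{"x": -17,"y": 0,"z": 0,"rx": 0,"ry": 0,"rz": 0,"claw": 255},{"x": -20,"y": 0,"z": 0,"rx": 0,"ry": 0,"rz": 0,"claw": 255},{"x": -22,"y": 0,"z": 0,"rx": 0,"ry": 0,"rz": 0,"claw": 255},{"x": -22,"y": 0,"z": 0,"rx": 0,"ry": 0,"rz": 0,"claw": 255}])

```text
time_s: 4.82
position: [0.4576, 0.0752, 0.1066]
tcp_rot: [[-0.992, -0.125, 0.0], [-0.125, 0.992, -0.0], [-0.0, -0.0, -1.0]]
force: [0.5, -0.2, 0.7]
opening: 0.005
grasp_force: 0.0
```

```bash
python3 go.py 0 85 107
```

```text
t 4.825 case pos TCP [ -2.2  83.6 106.6] F [ 0.49 -0.26  0.74] q [  -5.   32.  112.    0.   36. -102.]
rot [-0.  0.  0.]
shift [-2.2  1.4 -0.4]
```

Left has snapped over. Next I'll lift, cross to the far side of the middle wheel (case x +42, y 29), and go down.

Request:
apply_moves(rows=[{"x": -1,"y": 0,"z": -10,"rx": 0,"ry": 0,"rz": 0,"claw": 255},{"x": -1,"y": 0,"z": -25,"rx": 0,"ry": 0,"rz": 0,"claw": 255},{"x": -2,"y": 0,"z": -40,"rx": 0,"ry": 0,"rz": 0,"claw": 255},{"x": -20,"y": -20,"z": -40,"rx": 0,"ry": 0,"rz": 0,"claw": 255},{"x": -40,"y": -42,"z": -40,"rx": 0,"ry": 0,"rz": 0,"claw": 255},{"x": -44,"y": -54,"z": -40,"rx": 0,"ry": 0,"rz": 0,"claw": 255},{"x": -44,"y": -54,"z": -40,"rx": 0,"ry": 0,"rz": 0,"claw": 255},{"x": -44,"y": -54,"z": -40,"rx": 0,"ry": 0,"rz": 0,"claw": 255}])

```text
time_s: 5.82
position: [0.5064, 0.0277, 0.1465]
tcp_rot: [[-0.992, -0.125, -0.002], [-0.125, 0.992, 0.001], [0.002, 0.001, -1.0]]
force: [0.0, 0.1, -0.3]
opening: 0.005
grasp_force: 0.0
```

```bash
python3 go.py 43 29 107; python3 -c "
from h import *
im,d=snap('side','s2'); c=im[165:260,210:315,::-1]; cv2.imwrite('pics/s2d.png',cv2.resize(c,None,fx=6,fy=6,interpolation=cv2.INTER_CUBIC))"
```

```text
t 5.825 case pos TCP [ 40.3  30.4 146.5] F [ 0.03  0.07 -0.34] q [ -10.   30.  104.    0.   46. -107.]
rot [ 0.01 -0.02  0.  ]
shift [-2.7 -1.4 39.5]
```

View pics/s2d.png

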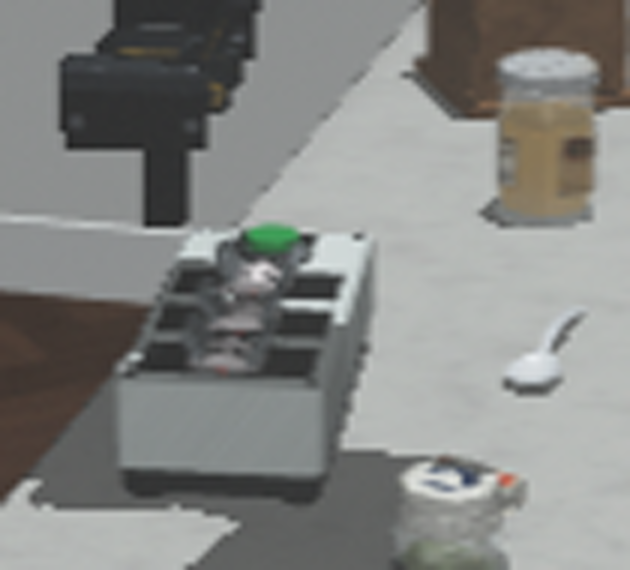

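The selector is at the same pixels as before, so it hasn't moved. The left wheel sits with a face up.

Request:
apply_moves(rows=[{"x": -3,"y": -1,"z": 12,"rx": 0,"ry": 0,"rz": 0,"claw": 255},{"x": -3,"y": -1,"z": 25,"rx": 0,"ry": 0,"rz": 0,"claw": 255},{"x": -3,"y": -1,"z": 36,"rx": 0,"ry": 0,"rz": 0,"claw": 255},{"x": -3,"y": -1,"z": 40,"rx": 0,"ry": 0,"rz": 0,"claw": 255},{"x": -3,"y": -1,"z": 40,"rx": 0,"ry": 0,"rz": 0,"claw": 255},{"x": -3,"y": -1,"z": 40,"rx": 0,"ry": 0,"rz": 0,"claw": 255}])

```text
time_s: 6.62
position: [0.5112, 0.0265, 0.1069]
tcp_rot: [[-0.992, -0.125, 0.001], [-0.125, 0.992, -0.0], [-0.001, -0.0, -1.0]]
force: [-0.3, -0.0, 0.1]
opening: 0.003
grasp_force: 0.0
```

```bash
python3 go.py 0 29 107
```

```text
t 6.625 case pos TCP [ 45.   28.6 106.9] F [-0.34 -0.    0.08] q [ -10.   34.  105.   -0.   40. -107.]
rot [-0.    0.01  0.  ]
shift [45.   0.4 -0.1]
```

Request:
apply_moves(rows=[{"x": 5,"y": 0,"z": 0,"rx": 0,"ry": 0,"rz": 0,"claw": 255},{"x": 8,"y": 0,"z": 0,"rx": 0,"ry": 0,"rz": 0,"claw": 255},{"x": 11,"y": 0,"z": 0,"rx": 0,"ry": 0,"rz": 0,"claw": 255},{"x": 13,"y": 0,"z": 0,"rx": 0,"ry": 0,"rz": 0,"claw": 255},{"x": 15,"y": 0,"z": 0,"rx": 0,"ry": 0,"rz": 0,"claw": 255},{"x": 17,"y": 0,"z": 0,"rx": 0,"ry": 0,"rz": 0,"claw": 255},{"x": 19,"y": 0,"z": 0,"rx": 0,"ry": 0,"rz": 0,"claw": 255},{"x": 21,"y": 0,"z": 0,"rx": 0,"ry": 0,"rz": 0,"claw": 255}])

```text
time_s: 7.62
position: [0.4908, 0.0237, 0.1069]
tcp_rot: [[-0.992, -0.125, 0.002], [-0.125, 0.992, -0.0], [-0.002, -0.001, -1.0]]
force: [4.0, -0.2, 2.9]
opening: 0.005
grasp_force: 2.3
```

Request:
apply_moves(rows=[{"x": 3,"y": 0,"z": 0,"rx": 0,"ry": 0,"rz": 0,"claw": 255},{"x": 6,"y": 0,"z": 0,"rx": 0,"ry": 0,"rz": 0,"claw": 255},{"x": 9,"y": 0,"z": 0,"rx": 0,"ry": 0,"rz": 0,"claw": 255},{"x": 12,"y": 0,"z": 0,"rx": 0,"ry": 0,"rz": 0,"claw": 255},{"x": 15,"y": 0,"z": 0,"rx": 0,"ry": 0,"rz": 0,"claw": 255},{"x": 18,"y": 0,"z": 0,"rx": 0,"ry": 0,"rz": 0,"claw": 255},{"x": 21,"y": 0,"z": 0,"rx": 0,"ry": 0,"rz": 0,"claw": 255},{"x": 23,"y": 0,"z": 0,"rx": 0,"ry": 0,"rz": 0,"claw": 255},{"x": 23,"y": 0,"z": 0,"rx": 0,"ry": 0,"rz": 0,"claw": 255},{"x": 23,"y": 0,"z": 0,"rx": 0,"ry": 0,"rz": 0,"claw": 255}])

```text
time_s: 8.88
position: [0.4675, 0.021, 0.1067]
tcp_rot: [[-0.992, -0.125, 0.0], [-0.125, 0.992, -0.0], [-0.0, -0.0, -1.0]]
force: [-0.3, 0.1, -0.1]
opening: 0.003
grasp_force: 0.0
```

```bash
python3 go.py -44 -27 147
```

```text
t 8.875 case pos TCP [  0.9  28.6 106.7] F [-0.23  0.17 -0.12] q [ -11.   32.  111.   -0.   36. -108.]
rot [-0.  0.  0.]
shift [ 44.9 -55.6 -40.3]
```

Request:
apply_moves(rows=[{"x": 0,"y": 0,"z": -12,"rx": 0,"ry": 0,"rz": 0,"claw": 255},{"x": 0,"y": 0,"z": -27,"rx": 0,"ry": 0,"rz": 0,"claw": 255},{"x": 1,"y": 0,"z": -40,"rx": 0,"ry": 0,"rz": 0,"claw": 255},{"x": 20,"y": -20,"z": -40,"rx": 0,"ry": 0,"rz": 0,"claw": 255},{"x": 38,"y": -42,"z": -40,"rx": 0,"ry": 0,"rz": 0,"claw": 255},{"x": 44,"y": -55,"z": -40,"rx": 0,"ry": 0,"rz": 0,"claw": 255},{"x": 44,"y": -55,"z": -40,"rx": 0,"ry": 0,"rz": 0,"claw": 255},{"x": 44,"y": -55,"z": -25,"rx": 0,"ry": 0,"rz": 0,"claw": 255},{"x": 44,"y": -55,"z": -10,"rx": 0,"ry": 0,"rz": 0,"claw": 255},{"x": 44,"y": -55,"z": 0,"rx": 0,"ry": 0,"rz": 0,"claw": 255}])

```text
time_s: 10.12
position: [0.4311, -0.0386, 0.1062]
tcp_rot: [[-0.992, -0.126, 0.0], [-0.126, 0.992, 0.0], [-0.0, 0.0, -1.0]]
force: [-0.9, 0.2, 0.9]
opening: 0.008
grasp_force: 0.0
```

Request:
apply_moves(rows=[{"x": 0,"y": 0,"z": 0,"rx": 0,"ry": 0,"rz": 0,"claw": 255},{"x": 0,"y": 0,"z": 0,"rx": 0,"ry": 0,"rz": 0,"claw": 255}])

```text
time_s: 10.38
position: [0.4309, -0.0389, 0.1069]
tcp_rot: [[-0.992, -0.126, 0.0], [-0.126, 0.992, -0.0], [-0.0, -0.0, -1.0]]
force: [-0.6, -0.3, -0.8]
opening: 0.007
grasp_force: 0.0
```

```bash
python3 go.py 0 -27 107
```

```text
t 10.375 case pos TCP [-42.9 -26.3 106.9] F [-0.59 -0.21 -0.81] q [ -20.   31.  116.    0.   33. -117.]
rot [-0.  0.  0.]
shift [-42.9  -0.8  -0.1]
```

Request:
apply_moves(rows=[{"x": -4,"y": -1,"z": 0,"rx": 0,"ry": 0,"rz": 0,"claw": 255},{"x": -7,"y": -1,"z": 0,"rx": 0,"ry": 0,"rz": 0,"claw": 255},{"x": -10,"y": -1,"z": 0,"rx": 0,"ry": 0,"rz": 0,"claw": 255},{"x": -12,"y": -1,"z": 0,"rx": 0,"ry": 0,"rz": 0,"claw": 255},{"x": -14,"y": -1,"z": 0,"rx": 0,"ry": 0,"rz": 0,"claw": 255},{"x": -16,"y": -1,"z": 0,"rx": 0,"ry": 0,"rz": 0,"claw": 255},{"x": -18,"y": -1,"z": 0,"rx": 0,"ry": 0,"rz": 0,"claw": 255},{"x": -20,"y": -1,"z": 0,"rx": 0,"ry": 0,"rz": 0,"claw": 255}])

```text
time_s: 11.38
position: [0.4503, -0.0373, 0.1066]
tcp_rot: [[-0.992, -0.125, -0.001], [-0.125, 0.992, 0.0], [0.001, 0.0, -1.0]]
force: [-4.4, 0.7, 2.6]
opening: 0.005
grasp_force: 2.2
```

Request:
apply_moves(rows=[{"x": -3,"y": 0,"z": 0,"rx": 0,"ry": 0,"rz": 0,"claw": 255},{"x": -6,"y": 0,"z": 0,"rx": 0,"ry": 0,"rz": 0,"claw": 255},{"x": -9,"y": 0,"z": 0,"rx": 0,"ry": 0,"rz": 0,"claw": 255},{"x": -12,"y": 0,"z": 0,"rx": 0,"ry": 0,"rz": 0,"claw": 255},{"x": -15,"y": 0,"z": 0,"rx": 0,"ry": 0,"rz": 0,"claw": 255},{"x": -18,"y": 0,"z": 0,"rx": 0,"ry": 0,"rz": 0,"claw": 255},{"x": -20,"y": 0,"z": 0,"rx": 0,"ry": 0,"rz": 0,"claw": 255},{"x": -22,"y": 0,"z": 0,"rx": 0,"ry": 0,"rz": 0,"claw": 255},{"x": -22,"y": 0,"z": 0,"rx": 0,"ry": 0,"rz": 0,"claw": 255},{"x": -22,"y": 0,"z": 0,"rx": 0,"ry": 0,"rz": 0,"claw": 255}])

```text
time_s: 12.62
position: [0.4722, -0.0348, 0.1067]
tcp_rot: [[-0.992, -0.125, -0.0], [-0.125, 0.992, 0.0], [0.0, 0.0, -1.0]]
force: [0.7, 0.2, -0.3]
opening: 0.007
grasp_force: 0.0
```

Request:
apply_moves(rows=[{"x": 0,"y": 0,"z": -12,"rx": 0,"ry": 0,"rz": 0,"claw": 255},{"x": 0,"y": 0,"z": -27,"rx": 0,"ry": 0,"rz": 0,"claw": 255},{"x": 0,"y": 0,"z": -60,"rx": 0,"ry": 0,"rz": 0,"claw": 255},{"x": 20,"y": -40,"z": -100,"rx": 0,"ry": 0,"rz": 0,"claw": 255},{"x": 20,"y": -100,"z": -100,"rx": 0,"ry": 0,"rz": 0,"claw": 255},{"x": 20,"y": -160,"z": -100,"rx": 0,"ry": 0,"rz": 0,"claw": 255},{"x": 20,"y": -220,"z": -100,"rx": 0,"ry": 0,"rz": 0,"claw": 255},{"x": 20,"y": -280,"z": -100,"rx": 0,"ry": 0,"rz": 0,"claw": 255},{"x": 20,"y": -280,"z": -100,"rx": 0,"ry": 0,"rz": 0,"claw": 255},{"x": 20,"y": -280,"z": -100,"rx": 0,"ry": 0,"rz": 0,"claw": 255}])

```text
time_s: 13.88
position: [0.4869, -0.3145, 0.2068]
tcp_rot: [[-0.992, -0.125, -0.001], [-0.125, 0.992, 0.001], [0.001, 0.001, -1.0]]
force: [0.3, 1.1, 0.0]
opening: 0.003
grasp_force: 0.0
```

```bash
python3 - <<'E'
from m import *
im,d=snap('top','top1'); locate(im,d)
c=im[160:218,238:336,::-1]; cv2.imwrite('pics/c1.png',cv2.resize(c,None,fx=8,fy=8,interpolation=cv2.INTER_CUBIC))
E
python3 go.py 0 -88 140
```

```text
rect ((484.61810302734375, 104.50343322753906), (35.58050537109375, 75.290771484375), 68.39483642578125) deckz 0.06863474688283899 green [nan nan nan] 0
t 13.925 case pos TCP [ -21.8 -305.9  206.8] F [-0.1   0.58 -0.14] q [ -44.   30.   91.    0.   59. -141.]
rot [ 0.01 -0.01  0.  ]
shift [-21.9 217.8  67.1]
  return _methods._mean(a, axis=axis, dtype=dtype,
  ret = um.true_divide(
```

View pics/c1.png

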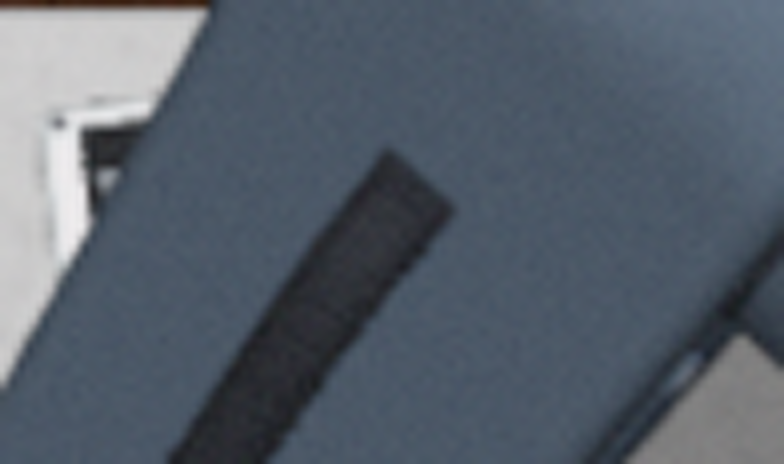

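The arm hides the selector in this picture, so I'll move to the left side to look, as at the start.

Request:
apply_moves(rows=[{"x": 0,"y": 40,"z": -20,"rx": 0,"ry": 0,"rz": 0,"claw": 255},{"x": 0,"y": 100,"z": -20,"rx": 0,"ry": 0,"rz": 0,"claw": 255},{"x": 0,"y": 160,"z": -20,"rx": 0,"ry": 0,"rz": 0,"claw": 255},{"x": 0,"y": 220,"z": -20,"rx": 0,"ry": 0,"rz": 0,"claw": 255},{"x": 0,"y": 280,"z": -20,"rx": 0,"ry": 0,"rz": 0,"claw": 255},{"x": 0,"y": 340,"z": -20,"rx": 0,"ry": 0,"rz": 0,"claw": 255},{"x": 0,"y": 400,"z": -20,"rx": 0,"ry": 0,"rz": 0,"claw": 255},{"x": 0,"y": 460,"z": -20,"rx": 0,"ry": 0,"rz": 0,"claw": 255},{"x": 0,"y": 520,"z": -20,"rx": 0,"ry": 0,"rz": 0,"claw": 255},{"x": 0,"y": 580,"z": -20,"rx": 0,"ry": 0,"rz": 0,"claw": 255}])

```text
time_s: 15.18
position: [0.4125, 0.263, 0.2271]
tcp_rot: [[-0.992, -0.128, -0.0], [-0.128, 0.992, -0.0], [0.0, -0.0, -1.0]]
force: [0.3, 0.3, -0.3]
opening: 0.007
grasp_force: 0.0
```

Request:
apply_moves(rows=[{"x": 10,"y": 60,"z": 0,"rx": 0,"ry": 0,"rz": 0,"claw": 255},{"x": 20,"y": 115,"z": 0,"rx": 0,"ry": 0,"rz": 0,"claw": 255},{"x": 20,"y": 120,"z": 0,"rx": 0,"ry": 0,"rz": 0,"claw": 255},{"x": 20,"y": 120,"z": 0,"rx": 0,"ry": 0,"rz": 0,"claw": 255}])

```text
time_s: 15.68
position: [0.3784, 0.377, 0.2267]
tcp_rot: [[-0.992, -0.128, -0.001], [-0.128, 0.992, -0.001], [0.001, -0.001, -1.0]]
force: [0.2, -0.0, -0.1]
opening: 0.003
grasp_force: 0.0
```

```bash
python3 - <<'E'
from m import *
im,d=snap('top','top2'); locate(im,d)
c=im[160:218,238:336,::-1]; cv2.imwrite('pics/c2.png',cv2.resize(c,None,fx=8,fy=8,interpolation=cv2.INTER_CUBIC))
E
python3 go.py 0 -88 140
```

```text
rect ((469.81256103515625, -7.347709655761719), (111.13965606689453, 240.03802490234375), 7.280525207519531) deckz 0.06891930212270125 green [ 0.47932628 -0.09427425  0.07682265] 81
t 15.725 case pos TCP [-42.4 392.1 226.7] F [ 0.73 -0.01  0.54] q [ 33.  25.  96.  -0.  59. -64.]
rot [-0.01 -0.01  0.01]
shift [ -41.9 -480.1   87.1]
```

View pics/c2.png

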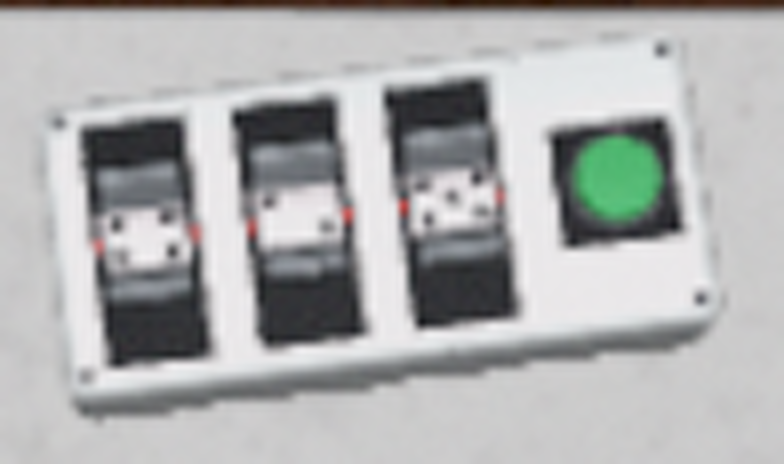

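The wheels read 4 (dots at about (143,238)), 2 at (298,218) and 5 at (452,198), each centred between its red marks. The case hasn't moved (within 0.5 mm). Now for the key.

Request:
apply_moves(rows=[{"x": -5,"y": -40,"z": 0,"rx": 0,"ry": 0,"rz": 0,"claw": 255},{"x": -10,"y": -95,"z": 0,"rx": 0,"ry": 0,"rz": 0,"claw": 255},{"x": -15,"y": -150,"z": 0,"rx": 0,"ry": 0,"rz": 0,"claw": 255},{"x": -20,"y": -205,"z": 0,"rx": 0,"ry": 0,"rz": 0,"claw": 255},{"x": -25,"y": -260,"z": 0,"rx": 0,"ry": 0,"rz": 0,"claw": 255},{"x": -30,"y": -315,"z": 0,"rx": 0,"ry": 0,"rz": 0,"claw": 255},{"x": -35,"y": -370,"z": 10,"rx": 0,"ry": 0,"rz": 0,"claw": 255},{"x": -40,"y": -425,"z": 30,"rx": 0,"ry": 0,"rz": 0,"claw": 255},{"x": -41,"y": -470,"z": 50,"rx": 0,"ry": 0,"rz": 0,"claw": 255},{"x": -41,"y": -480,"z": 70,"rx": 0,"ry": 0,"rz": 0,"claw": 255}])

```text
time_s: 16.98
position: [0.4809, -0.0989, 0.1564]
tcp_rot: [[-0.993, -0.119, 0.002], [-0.119, 0.993, -0.001], [-0.001, -0.002, -1.0]]
force: [0.4, 0.5, -0.7]
opening: 0.003
grasp_force: 0.0
```

Request:
apply_moves(rows=[{"x": 0,"y": 0,"z": 0,"rx": 0,"ry": 0,"rz": 0,"claw": 255},{"x": 0,"y": 0,"z": 0,"rx": 0,"ry": 0,"rz": 0,"claw": 255},{"x": 0,"y": 0,"z": 0,"rx": 0,"ry": 0,"rz": 0,"claw": 255}])

```text
time_s: 17.35
position: [0.4809, -0.0938, 0.1576]
tcp_rot: [[-0.992, -0.126, 0.001], [-0.126, 0.992, -0.0], [-0.001, -0.001, -1.0]]
force: [-0.5, -0.5, 0.1]
opening: 0.005
grasp_force: 0.0
```

```bash
python3 go.py -1 -88 114
```

```text
t 17.35 case pos TCP [ -0.2 -86.9 157.6] F [-0.54 -0.39  0.11] q [ -24.   28.  106.    0.   46. -121.]
rot [-0.01  0.01  0.01]
shift [ 0.9 -1.1 43.6]
```

Request:
apply_moves(rows=[{"x": 1,"y": -1,"z": 15,"rx": 0,"ry": 0,"rz": 0,"claw": 255},{"x": 1,"y": -1,"z": 30,"rx": 0,"ry": 0,"rz": 0,"claw": 255},{"x": 1,"y": -1,"z": 40,"rx": 0,"ry": 0,"rz": 0,"claw": 255},{"x": 1,"y": -1,"z": 44,"rx": 0,"ry": 0,"rz": 0,"claw": 255},{"x": 1,"y": -1,"z": 46,"rx": 0,"ry": 0,"rz": 0,"claw": 255},{"x": 1,"y": -1,"z": 46,"rx": 0,"ry": 0,"rz": 0,"claw": 255},{"x": 1,"y": -1,"z": 46,"rx": 0,"ry": 0,"rz": 0,"claw": 255}])

```text
time_s: 18.23
position: [0.4802, -0.0954, 0.111]
tcp_rot: [[-0.992, -0.125, 0.001], [-0.125, 0.992, -0.0], [-0.001, -0.0, -1.0]]
force: [-0.2, -0.0, -0.3]
opening: 0.006
grasp_force: 0.0
```

Request:
apply_moves(rows=[{"x": 0,"y": 0,"z": 1,"rx": 0,"ry": 0,"rz": 0,"claw": 255},{"x": 0,"y": 0,"z": 2,"rx": 0,"ry": 0,"rz": 0,"claw": 255},{"x": 0,"y": 0,"z": 3,"rx": 0,"ry": 0,"rz": 0,"claw": 255},{"x": 0,"y": 0,"z": 3,"rx": 0,"ry": 0,"rz": 0,"claw": 255}])

```text
time_s: 18.73
position: [0.4799, -0.0953, 0.1076]
tcp_rot: [[-0.992, -0.125, -0.0], [-0.125, 0.992, 0.0], [0.0, 0.0, -1.0]]
force: [0.3, 0.3, -0.3]
opening: 0.003
grasp_force: 0.0
```

Request:
apply_moves(rows=[{"x": 0,"y": 0,"z": 1,"rx": 0,"ry": 0,"rz": 0,"claw": 255},{"x": 0,"y": 0,"z": 2,"rx": 0,"ry": 0,"rz": 0,"claw": 255},{"x": 0,"y": 0,"z": 2,"rx": 0,"ry": 0,"rz": 0,"claw": 255}])

```text
time_s: 19.1
position: [0.4799, -0.0953, 0.1056]
tcp_rot: [[-0.992, -0.125, -0.0], [-0.125, 0.992, 0.0], [0.0, 0.0, -1.0]]
force: [0.2, 0.1, -0.3]
opening: 0.009
grasp_force: 0.0
```

Request:
apply_moves(rows=[{"x": 0,"y": 0,"z": 1,"rx": 0,"ry": 0,"rz": 0,"claw": 255},{"x": 0,"y": 0,"z": 2,"rx": 0,"ry": 0,"rz": 0,"claw": 255},{"x": 0,"y": 0,"z": 2,"rx": 0,"ry": 0,"rz": 0,"claw": 255}])

```text
time_s: 19.48
position: [0.4799, -0.0953, 0.1036]
tcp_rot: [[-0.992, -0.125, -0.0], [-0.125, 0.992, 0.0], [0.0, 0.0, -1.0]]
force: [0.4, -0.1, 0.4]
opening: 0.006
grasp_force: 0.0
```

Request:
apply_moves(rows=[{"x": 0,"y": 0,"z": 1,"rx": 0,"ry": 0,"rz": 0,"claw": 255},{"x": 0,"y": 0,"z": 1,"rx": 0,"ry": 0,"rz": 0,"claw": 255}])

```text
time_s: 19.73
position: [0.48, -0.0953, 0.1026]
tcp_rot: [[-0.992, -0.125, -0.0], [-0.125, 0.992, 0.0], [0.0, 0.0, -1.0]]
force: [0.9, 0.7, -0.8]
opening: 0.007
grasp_force: 0.0
```

Request:
apply_moves(rows=[{"x": 0,"y": 0,"z": 1,"rx": 0,"ry": 0,"rz": 0,"claw": 255},{"x": 0,"y": 0,"z": 1,"rx": 0,"ry": 0,"rz": 0,"claw": 255}])

```text
time_s: 19.98
position: [0.4801, -0.0953, 0.1018]
tcp_rot: [[-0.992, -0.125, 0.0], [-0.125, 0.992, -0.0], [-0.0, -0.0, -1.0]]
force: [-0.6, 0.5, 1.4]
opening: 0.005
grasp_force: 1.0
```

Contact is at a TCP height of about 0.102, so the key top is at 77 mm, which agrees with the camera. Pressing now.

Request:
apply_moves(rows=[{"x": 0,"y": 0,"z": 2,"rx": 0,"ry": 0,"rz": 0,"claw": 255},{"x": 0,"y": 0,"z": 4,"rx": 0,"ry": 0,"rz": 0,"claw": 255},{"x": 0,"y": 0,"z": 6,"rx": 0,"ry": 0,"rz": 0,"claw": 255},{"x": 0,"y": 0,"z": 7,"rx": 0,"ry": 0,"rz": 0,"claw": 255}])

```text
time_s: 20.48
position: [0.4801, -0.0954, 0.0958]
tcp_rot: [[-0.992, -0.126, 0.0], [-0.126, 0.992, -0.0], [-0.0, -0.0, -1.0]]
force: [-2.7, 1.5, 20.9]
opening: 0.005
grasp_force: 10.5
```

That's the hard stop. I'll hold a little longer, eased slightly, then release and retreat up.

Request:
apply_moves(rows=[{"x": 0,"y": 0,"z": -0.3,"rx": 0,"ry": 0,"rz": 0,"claw": 255},{"x": 0,"y": 0,"z": -0.3,"rx": 0,"ry": 0,"rz": 0,"claw": 255},{"x": 0,"y": 0,"z": -0.3,"rx": 0,"ry": 0,"rz": 0,"claw": 255}])

```text
time_s: 20.85
position: [0.4801, -0.0954, 0.0959]
tcp_rot: [[-0.992, -0.126, 0.001], [-0.126, 0.992, -0.0], [-0.001, -0.0, -1.0]]
force: [-1.7, 1.5, 12.7]
opening: 0.007
grasp_force: 6.0
```

Request:
apply_moves(rows=[{"x": 0,"y": 0,"z": -5,"rx": 0,"ry": 0,"rz": 0,"claw": 255},{"x": 0,"y": 0,"z": -15,"rx": 0,"ry": 0,"rz": 0,"claw": 255},{"x": 0,"y": 0,"z": -50,"rx": 0,"ry": 0,"rz": 0,"claw": 255},{"x": 0,"y": 0,"z": -100,"rx": 0,"ry": 0,"rz": 0,"claw": 255},{"x": 5,"y": 50,"z": -130,"rx": 0,"ry": 0,"rz": 0,"claw": 255},{"x": 10,"y": 110,"z": -130,"rx": 0,"ry": 0,"rz": 0,"claw": 255},{"x": 15,"y": 170,"z": -130,"rx": 0,"ry": 0,"rz": 0,"claw": 255},{"x": 20,"y": 230,"z": -130,"rx": 0,"ry": 0,"rz": 0,"claw": 255},{"x": 25,"y": 290,"z": -130,"rx": 0,"ry": 0,"rz": 0,"claw": 255},{"x": 30,"y": 350,"z": -130,"rx": 0,"ry": 0,"rz": 0,"claw": 255}])

```text
time_s: 22.1
position: [0.4057, 0.25, 0.2251]
tcp_rot: [[-0.992, -0.125, 0.0], [-0.125, 0.992, -0.0], [-0.0, -0.0, -1.0]]
force: [0.9, -0.5, -0.2]
opening: 0.004
grasp_force: 0.0
```

Request:
apply_moves(rows=[{"x": 4,"y": 50,"z": 0,"rx": 0,"ry": 0,"rz": 0,"claw": 255},{"x": 8,"y": 100,"z": 0,"rx": 0,"ry": 0,"rz": 0,"claw": 255},{"x": 10,"y": 130,"z": 0,"rx": 0,"ry": 0,"rz": 0,"claw": 255},{"x": 10,"y": 130,"z": 0,"rx": 0,"ry": 0,"rz": 0,"claw": 255},{"x": 10,"y": 130,"z": 0,"rx": 0,"ry": 0,"rz": 0,"claw": 255}])

```text
time_s: 22.72
position: [0.3798, 0.3751, 0.2247]
tcp_rot: [[-0.992, -0.126, -0.001], [-0.126, 0.992, -0.001], [0.001, -0.001, -1.0]]
force: [-1.0, 0.2, 0.7]
opening: 0.01
grasp_force: 0.0
```

```bash
python3 - <<'E'
from m import *
im,d=snap('top','top3'); locate(im,d)
c=im[160:218,238:336,::-1]; cv2.imwrite('pics/c3.png',cv2.resize(c,None,fx=8,fy=8,interpolation=cv2.INTER_CUBIC))
E
```

```text
rect ((469.96240234375, -7.41217041015625), (110.97999572753906, 239.82386779785156), 7.422593116760254) deckz 0.06880364271001538 green [ 0.47932909 -0.09415029  0.07757596] 81
```

View pics/c3.png

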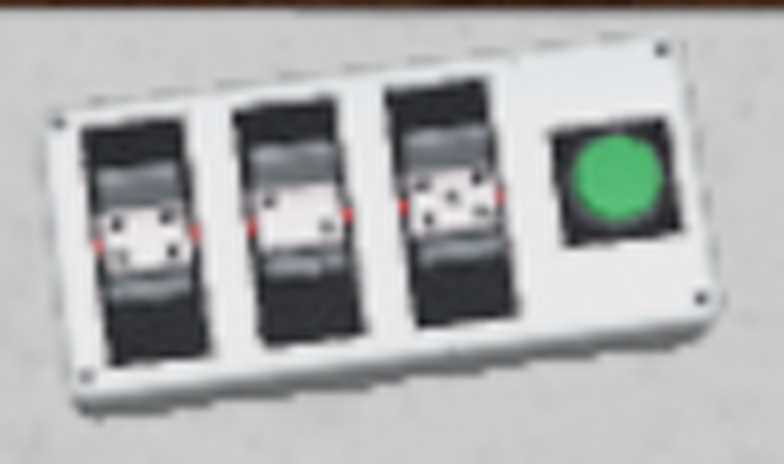

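The wheels still read 4-2-5, the key (617,178) is back up at 77.6 mm, and the case hasn't moved.

```bash
python3 -c "from rig import *; print(hand_in())"
```

```text
the job is handed in; nothing more can be done
None
```

The job is handed in: the wheels show 4-2-5, the enter key was then pressed to its stop for about half a second and came back up, and the selector stayed where it was, all within about 23 s.

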